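# Seat the keyed rotor in the bench drive

### The arm

A 6-joint arm with a two-finger parallel gripper is mounted at the origin on a cart in front of the work surface, level with it; the furniture and walls round the work are solid. World frame = base frame: x ahead of the robot, y to its left, z up, the work surface at z = 0. Lengths are in m, angles in rad, forces in N, time in s.
With the tool pointing down it reaches from about 0.25 to 0.725 m from the base axis. Payload 9.7 kg.
Tool frame: the origin (TCP) lies at the very end of the fingers, on their centre line; the grasp point (between the pads) lies 19 mm behind it (bot.grasp_offset is the distance from the TCP to the grasp point, in m); x points along the fingers, y is the direction in which the jaws open and shut, and the axes are right-handed (so a half turn about x gives the same grasp; the last joint's range is limited). The gripper opens to 85 mm and grips with 20 to 120 N. Pads are 22 mm wide; open, the fingers measure 114 mm over their backs; the gripper's body (76 mm by 85 mm) begins 54 mm behind the grasp point. The pads swing forward as they close: fully open they stand 13 mm farther back than shut.
Start: joints at [-1.333, 0.087, 0.176, 1.66, 0, 1.571], TCP at [0.13, -0.535, 0.231] pointing down, gripper open.
Joint ranges: [-3.13, 3.13], [-0.85, 1.81], [-1.15, 1.24], [-2.2, 2.28], [-1.44, 1.52], [-3.14, 3.14]. Speed limits (rad/s): [2.22, 2.22, 2.57, 3.14, 3.14, 3.14].

### API

Orientations are given as a unit quaternion [w, x, y, z].
In Python, from workcell import readout, capture, close_job, bot gives the robot as it stands. The module is installed in compiled form; this text tells all that it offers.
- The arm moves only by the tool jog_arm, never from a script. Its argument "increments" is a list of rows, each an object with "hand": the finger opening in cm, from 0 to 8.54; "offset": the shift along the tool's x, y, z in cm, a list of three; "turn": the turn about the tool's x in rad. In form: [{"hand": hand, "offset": [tx, ty, tz], "turn": turn}, ...]. A call has 1 to 12 rows; each row is the pose to reach, as a shift and turn from the pose measured when the call began, along the tool's axes at that moment; what a row does not reach only later rows make up. A row lasts 1/12 s, in which the tool goes at most 41.7 mm and 7.16 degrees, less where a joint would pass 70% of its speed; a pose out of reach is approached as far as the arm can. A call with a gripper value outside its range is refused whole. The fingers move at their own pace and stop on an object; "squeeze" is the grip in N (left out, the last holds). Time passes only in rows, so rows that repeat a pose let the fingers close. It gives the time, the measured TCP pose, the force and the opening at its end, in the units of the state.
- readout.read_state(): the state, without advancing time (a new reading comes with each control period).
- capture(name): name is "scene" or "top"; returns a dict with "pixels" (400x640x3 uint8, red, green, blue), "fx", "fy", "cx", "cy" (pixels), "k1" (the pictures are not rectified: a ray, as slopes to the right and down, at radius r is drawn at 1 + k1 r^2 times it, then the intrinsics apply), "pose" (4x4, takes a point from camera to world coordinates). Camera axes: x right, y up, looking along -z (the intrinsics and any distortion apply to the point x, -y, -z); pixel columns grow to the right and rows downward; lengths in m; the calibration is good to about 2 mm. A picture is of the moment at which its call begins. There is no depth.
- close_job(): hands the job in, once; it reports no verdict.
The state is a dict: "clock": time; "qpos": joint angles; "joint_velocities": joint speeds; "tau": joint torques, N m; "tool_pos": TCP position; "tcp_rot": TCP orientation; "force": force on the tool from outside, world axes, zero at the start; "moment": the same for the moment, N m; "opening": finger opening in m.
Only numpy, scipy, OpenCV 4.12 (cv2) and the standard library are available. Lean on these libraries where they do the work, as an engineer would, in place of code of your own. Each camera call takes 0.05 s, during which the arm holds its last target.

### The job

Lift the tube rotor out of its parking stand, push its shaft into the hub of the round bench drive, turning it until the key slips into the hub's slot, and keep pushing against the spring until the rotor's shoulder is fully home on the hub. Finish while still gripping the rotor and holding it down there: do not let go, the spring would lift it again. Leave the tape roll, the small beaker and the amber bottle where they stand.

Things in the scene. Friction and masses are not known exactly. Their poses are not given: they have to be found in the camera images.
- rotor_grip (a point): Centre of the grip bar on top of the loose aluminium rotor (0.22 to 0.35 kg). Bar: 50 mm long (rotor x), 14 mm wide (rotor y), from 18 mm below to 19 mm above this point; pinch it across y. Its foot is the flat top of the disc, 84 mm across, 10 mm thick. A nib on the disc's edge, on the rotor's own -x side, is right above the key. z is up along the shaft. Starts upright in the stand.
- rotor_shoulder (a point): Centre of the underside of the rotor's shoulder (52 mm across), 34 mm below rotor_grip; same axes. The shaft, 20 mm in diameter, runs 38 mm down from here; its last 6 mm taper to 10 mm. The key is a rib 6 mm wide on the shaft's -x side, reaching 17 mm from the axis, from the shoulder down to 14 mm above the tip: the lowest 14 mm are plain round.
- hub_mouth (a point): Centre of the bore's mouth on top of the drive's steel hub (52 mm across, 40 mm high, fixed, does not turn); z up. Bore 22 mm in diameter, 40 mm deep; a slot for the key, 9 mm wide, as deep as the hub, is cut through the hub's wall on its own -x side, roughly facing the robot. With the rotor home, its shoulder lies on this face and its axes agree with these.
- ejector (a joint): Spring ejector pin in the hub's bore, in m: 0 when up (its top is then 26 mm below the hub's face), growing as it is pushed down; 0.012 when the rotor is fully home. It pushes back with about 4 N at 0 and 11.5 N at 0.012.
- stand_top (a point): Centre of the top face of the parking stand, a fixed white block 80 x 80 x 50 mm (foot 88 mm wide) with a round hole, 40 mm in diameter and 44 mm deep, in which the rotor's shaft hangs loosely; the rotor's shoulder rests on this face.
- tape_roll: Bystander: roll of tape lying flat, 68 mm across, 19 mm high, origin at the centre of its underside.
- beaker: Bystander: small empty glass beaker, 44 mm across, 55 mm high, origin at the centre of its underside.
- bottle: Bystander: amber glass bottle, 58 mm across, 118 mm high, origin at the centre of its underside.
- drive: The bench drive: fixed white round housing, 120 mm across, 55 mm high, hub on top (hub face 95 mm above the bench). Origin at the centre of its underside, axes as hub_mouth. It stands on one side (left or right) of the middle, the stand on the other.
There are look-alikes about, which are no part of the job. What is shaped like the part that bears rotor_grip but pink is not meant.

How it is judged:
On the way, in this order (a step that is already met when the one before it is completed fails the run):
1. the rotor is lifted clear of its stand (z of rotor_shoulder in the frame of stand_top above 0.042 m and contact force between the fingers and rotor above 1 N), for 0.1 s.
2. the key has slipped into the hub's slot (z of rotor_shoulder in the frame of hub_mouth below 0.02 m and horizontal distance between rotor_shoulder and hub_mouth below 0.004 m and angle between the x axis of rotor_shoulder and the x axis of hub_mouth, either way round below 0.25 rad), for 0.05 s.
At the end, for the whole second after the job is handed in: Rotor upright (0.06 rad) in the hub, axes within 0.25 rad, centres within 3 mm, shoulder within 2 mm of the hub's face, ejector down over 10 mm, fingers still holding the rotor (over 2 N); bystanders within 3 cm of their places (z of rotor_shoulder in the frame of hub_mouth below 0.002 m and horizontal distance between rotor_shoulder and hub_mouth below 0.003 m and angle between the x axis of rotor_shoulder and the x axis of hub_mouth, either way round below 0.25 rad and angle between rotor_shoulder's own z axis and vertical below 0.06 rad and value of joint ejector above 0.01 m and contact force between the fingers and rotor above 2 N and distance of each of tape_roll, beaker, bottle from where it was at the start of the episode below 0.03 m); the arm keeps its last pose, push and grip.
It fails at once if a bystander is knocked over (angle between any of beaker, bottle's own z axis and vertical above 0.5 rad).
It also fails if it takes over 48 s, if anything falls off the work surface, if the arm or the gripper's body presses on something with over 40 N, if the wrist force passes 120 N, or if a joint passes its speed limit or range.

## Working session

There is one attempt and no reset: what is moved stays moved. The work goes in short steps, Python scripts to look and compute and a tool call to move; the robot and the scene stay as the last step left them, time stands still between calls to the robot, and variables do not carry over. Pictures are saved under pics/ and viewed, and the job is handed in when it is done.

Besides the shell and the picture viewer there is one more tool, called after "Call:" as name(argument=value, ...) on one line, values as JSON. jog_arm: Moves the arm, as the interface text tells. Its arguments: {"type":"object","properties":{"increments":{"type":"array"},"squeeze":{"type":"number"}},"required":["increments"]}

```bash
mkdir -p pics; ls
python3 - <<'E'
from workcell import readout,capture,bot
import cv2,numpy as np
print(readout.read_state()); print([a for a in dir(bot) if a[0]!='_'])
for n in("scene","top"):
    c=capture(n); cv2.imwrite(f"pics/{n}0.png",c["pixels"][:,:,::-1]); print(n,{k:v for k,v in c.items() if k!="pixels"})
E
```

```text
pics
{'clock': 0.0, 'qpos': array([-1.33298994e+00,  8.74763037e-02,  1.75136191e-01,  1.65982050e+00,
       -2.08341936e-05,  1.57078943e+00]), 'joint_velocities': array([ 0.00105161,  0.00064149, -0.00058833, -0.00012948,  0.00197792,
       -0.00088558]), 'tau': array([-2.04732110e-03, -5.20378733e+01,  4.64809906e+01,  1.58180553e-02,
       -1.87825776e-04, -3.12570501e-05]), 'tool_pos': array([ 0.1295028 , -0.5342932 ,  0.23057522]), 'tcp_rot': array([-0.08340362, -0.70204916, -0.08435975,  0.70217822]), 'force': array([ 0.51513057, -0.84929566,  0.46156912]), 'moment': array([-0.00164322,  0.01720158,  0.02327989]), 'opening': 0.08545693587897582}
['IKError', 'grasp_offset']
scene {'fx': 507.1851677699854, 'fy': 507.1851677699854, 'cx': 326.8991407387211, 'cy': 199.79182712039653, 'k1': -0.03804134195640317, 'pose': array([[ 0.90952833,  0.27173892, -0.31450943,  0.05645432],
       [-0.41550915,  0.575317  , -0.70452999, -1.0822132 ],
       [-0.0105056 ,  0.77147152,  0.63617711,  1.12918175],
       [ 0.        ,  0.        ,  0.        ,  1.        ]])}
top {'fx': 487.59677366370494, 'fy': 487.59677366370494, 'cx': 319.04177570697703, 'cy': 195.62179399337336, 'k1': -0.060365622275056534, 'pose': array([[ 1.53538125e-03,  9.83248624e-01, -1.82262960e-01,
         2.93643743e-01],
       [-9.99939143e-01,  3.50077955e-03,  1.04620755e-02,
         9.54390732e-02],
       [ 1.09248838e-02,  1.82235805e-01,  9.83194161e-01,
         1.64229000e+00],
       [ 0.00000000e+00,  0.00000000e+00,  0.00000000e+00,
         1.00000000e+00]])}
```

View pics/scene0.png

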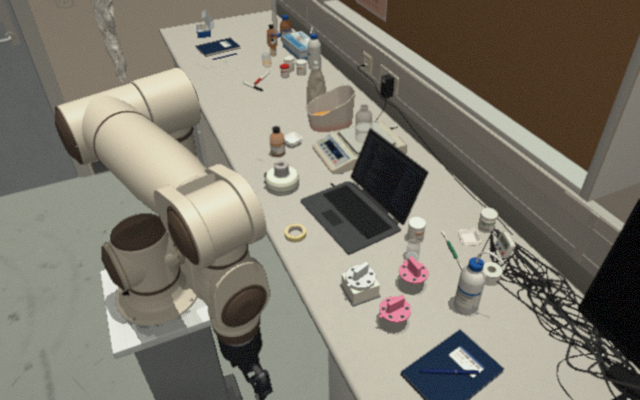

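View pics/top0.png

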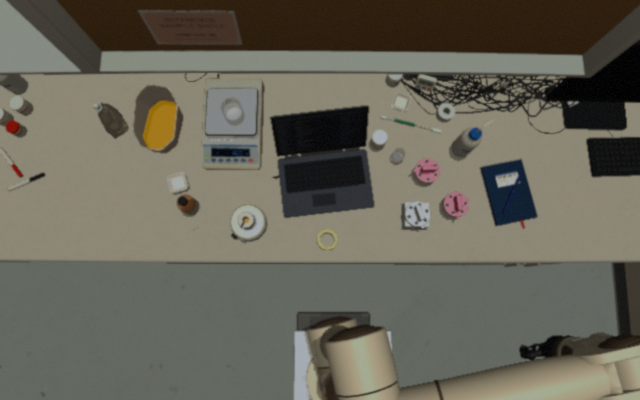

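Run:
```python
import cv2,numpy as np
s=cv2.imread("pics/scene0.png");t=cv2.imread("pics/top0.png")
def crop(im,x,y,w=36,h=36,k=390):
    return cv2.resize(im[y-h:y+h,x-w:x+w],(k,k),interpolation=cv2.INTER_CUBIC)
cv2.imwrite("pics/crop_rotor.png",np.hstack([crop(t,417,214),crop(s,360,282)]))
cv2.imwrite("pics/crop_drive.png",np.hstack([crop(t,248,222),crop(s,282,178)]))
```

```text
(no output)
```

View pics/crop_rotor.png

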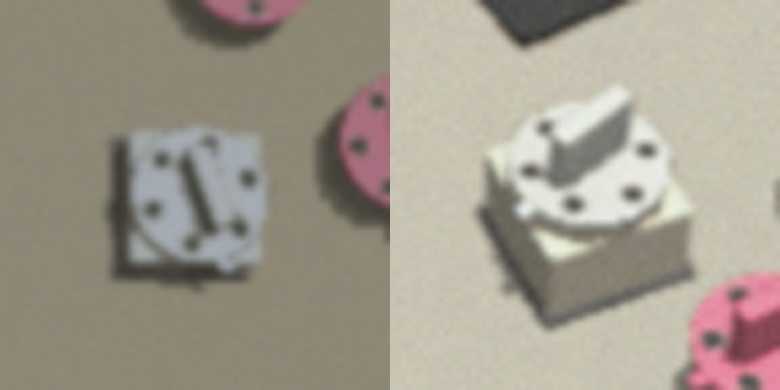

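View pics/crop_drive.png

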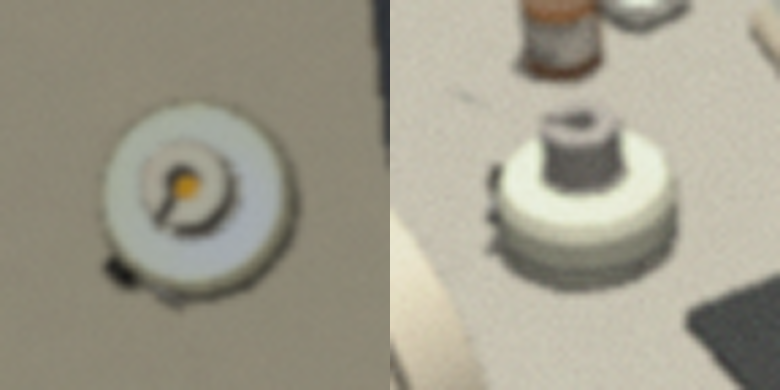

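Candidates for the rotor: white one at top (417,214) / scene (360,280), and pink ones at top (427,171) and (456,205). The white/aluminium one sits in the white square stand, while the pink ones are look-alikes; the crop confirms this. The drive is at top (248,222), with its slot towards the lower left and its orange pin in the bore.

```bash
cat > h.py <<'E'
import cv2,numpy as np
from scipy.optimize import least_squares
from workcell import capture,readout
def rays(c,uv):
    K=np.array([[c["fx"],0,c["cx"]],[0,c["fy"],c["cy"]],[0,0,1.]])
    p=cv2.undistortPoints(np.array(uv,float).reshape(-1,1,2),K,np.array([c["k1"],0,0,0.])).reshape(-1,2)
    d=np.c_[p[:,0],-p[:,1],-np.ones(len(p))]
    P=c["pose"]; return P[:3,3],d@P[:3,:3].T
def plane(c,uv,z):
    o,d=rays(c,uv); return (o+d*((z-o[2])/d[:,2])[:,None])
def circ(p,r=None):
    f=lambda q:np.hypot(p[:,0]-q[0],p[:,1]-q[1])-(q[2] if r is None else r)
    s=least_squares(f,[*p[:,:2].mean(0),0.04]); return s.x,np.sqrt(np.mean(s.fun**2))
def tri(cs,uvs):
    A=np.zeros((3,3));b=np.zeros(3)
    for c,uv in zip(cs,uvs):
        o,d=rays(c,[uv]);d=d[0]/np.linalg.norm(d[0]);M=np.eye(3)-np.outer(d,d);A+=M;b+=M@o
    return np.linalg.solve(A,b)
def project(c,X):
    X=np.atleast_2d(X);P=c["pose"];q=(X-P[:3,3])@P[:3,:3]; a=q[:,0]/-q[:,2];b=-q[:,1]/-q[:,2]
    s=1+c["k1"]*(a*a+b*b); return np.c_[c["fx"]*a*s+c["cx"],c["fy"]*b*s+c["cy"]]
def avg(n,k=4):
    c=capture(n);a=c["pixels"].astype(float)
    for _ in range(k-1):a+=capture(n)["pixels"]
    c["pixels"]=(a/k).astype(np.uint8);return c
E
python3 - <<'E'
from h import *
import pickle
T=avg("top",3);S=avg("scene",3);pickle.dump((T,S),open("c0.pkl","wb"))
g=lambda c:cv2.cvtColor(c["pixels"],cv2.COLOR_RGB2GRAY)
def blobs(c,x0,x1,y0,y1,name):
    im=g(c)[y0:y1,x0:x1];k=8
    im=cv2.resize(im,None,fx=k,fy=k,interpolation=cv2.INTER_CUBIC)
    bh=cv2.morphologyEx(im,cv2.MORPH_BLACKHAT,cv2.getStructuringElement(cv2.MORPH_ELLIPSE,(57,57)))
    m=(bh>25).astype(np.uint8)
    n,l,st,ce=cv2.connectedComponentsWithStats(m)
    out=cv2.cvtColor(im,cv2.COLOR_GRAY2BGR)
    for i in range(1,n):
        if st[i,4]<60: continue
        w=bh*(l==i); ys,xs=np.nonzero(w); ww=w[ys,xs].astype(float)
        u=(xs@ww/ww.sum()+.5)/k-.5+x0; v=(ys@ww/ww.sum()+.5)/k-.5+y0
        print(name,i,round(u,2),round(v,2),st[i,4])
        cv2.putText(out,str(i),(int(ce[i][0]),int(ce[i][1])),0,.6,(0,0,255),1)
    cv2.imwrite(f"pics/bl_{name}.png",out)
blobs(T,400,436,196,232,"top");blobs(S,335,385,260,305,"scene")
print(readout.read_state()["clock"])
E
python3 -c "
import cv2,numpy as np
a=cv2.imread('pics/bl_top.png');b=cv2.imread('pics/bl_scene.png')
h=max(a.shape[0],b.shape[0]);p=lambda i:np.vstack([i,np.zeros((h-i.shape[0],i.shape[1],3),np.uint8)])
cv2.imwrite('pics/bl.png',np.hstack([p(a),p(b)]))"
```

```text
top 1 419.38 204.05 491
top 2 408.16 221.82 11382
top 3 417.19 214.73 6894
top 4 426.25 210.48 695
top 5 408.9 216.18 679
top 6 408.67 222.63 488
scene 3 358.61 272.74 9423
scene 4 370.8 273.26 948
scene 5 344.73 287.05 6700
scene 6 368.32 281.35 1060
scene 7 371.78 284.16 1066
scene 8 357.41 283.24 1088
scene 9 355.42 287.56 3379
scene 10 377.83 286.85 394
scene 11 378.91 296.28 298
scene 13 344.93 298.97 150
scene 14 364.93 300.82 701
scene 15 355.91 304.21 60
0.4
```

View pics/bl.png

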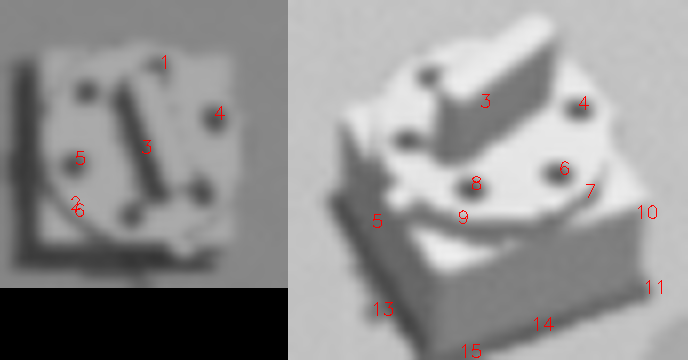

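```bash
cat > rot.py <<'E'
from h import *
import pickle
T,S=pickle.load(open("c0.pkl","rb"))
g=lambda c:cv2.cvtColor(c["pixels"],cv2.COLOR_RGB2GRAY)
def refine(c,seeds,x0,y0,k=8,r=14):
    im=cv2.resize(g(c)[y0-5:y0+60,x0-5:x0+60],None,fx=k,fy=k,interpolation=cv2.INTER_CUBIC).astype(float)
    o=[]
    for s in seeds:
        p=np.array(s,float)+5*k
        for _ in range(4):
            yy,xx=np.mgrid[int(p[1])-r:int(p[1])+r+1,int(p[0])-r:int(p[0])+r+1]
            ww=im[yy,xx];ww=np.clip(np.percentile(ww,70)-ww,0,None);ww[(xx-p[0])**2+(yy-p[1])**2>r*r]=0
            p=np.array([(xx*ww).sum(),(yy*ww).sum()])/ww.sum()
        o.append((p+.5)/k-.5+[x0-5,y0-5])
    return np.array(o)
t=refine(T,[(160,66),(214,119),(201,191),(131,215),(74,163),(87,91)],400,196)
s=refine(S,[(141,75),(119,140),(181,187),(269,173),(289,108)],335,260)
for z in(.056,.061,.066,.071,.076):
    a,ra=circ(plane(T,t,z));b,rb=circ(plane(S,s,z)); print(z,a.round(4),round(ra,5),b.round(4),round(rb,5))
z=.066
pt=plane(T,t,z)[:,:2];ps=plane(S,s,z)[:,:2]
for p in(pt,ps):
    c=circ(p)[0][:2]; an=np.arctan2(*(p-c).T[::-1]); print((np.degrees(an)%360).round(1), np.degrees(an%(np.pi/3)).round(1))
nt=plane(T,[(400+183/8,196+250/8)],.061)[0,:2]; ns=plane(S,[(335+112/8,260+197/8)],.061)[0,:2]
print(nt,ns)
for n,c0 in((nt,circ(pt)[0][:2]),(ns,circ(ps)[0][:2])):
    d=n-c0; print("nib dir",np.degrees(np.arctan2(d[1],d[0])),np.hypot(*d))
# hole triangulation by match: holes ordering by nearest
for p,u in zip(pt,t):
    d=np.hypot(*(ps-p).T);i=d.argmin(); print(tri([T,S],[u,s[i]]).round(4),d[i].round(4))
E
python3 rot.py
```

```text
0.056 [ 0.5301 -0.247   0.0313] 0.00036 [ 0.5333 -0.2374  0.0313] 0.00023
0.061 [ 0.5294 -0.2459  0.0312] 0.00036 [ 0.5311 -0.2414  0.0312] 0.00023
0.066 [ 0.5286 -0.2448  0.0311] 0.00036 [ 0.5289 -0.2453  0.031 ] 0.00023
0.071 [ 0.5279 -0.2437  0.031 ] 0.00036 [ 0.5267 -0.2492  0.0309] 0.00023
0.076 [ 0.5271 -0.2426  0.0309] 0.00036 [ 0.5245 -0.2532  0.0307] 0.00023
[347.1 286.7 226.8 169.2 109.3  48.9] [47.1 46.7 46.8 49.2 49.3 48.9]
[109.4 169.  228.  287.9 347.9] [49.4 49.  48.  47.9 47.9]
[ 0.4825916 -0.2617963] [ 0.4870129 -0.25918  ]
nib dir -159.7213604756886 0.04905737888273376
nib dir -161.67279027284118 0.044121985434814735
[ 0.5592 -0.2518  0.066 ] 0.0005
[ 0.5381 -0.2746  0.0655] 0.0013
[ 0.5078 -0.2678  0.0654] 0.0012
[ 0.4985 -0.2391  0.0657] 0.0008
[ 0.5185 -0.2154  0.0655] 0.0006
[ 0.534  -0.2173  0.0662] 0.0308
```

Run:
```python
from h import *
import pickle
T,S=pickle.load(open("c0.pkl","rb"))
a=cv2.resize(T["pixels"][208:236,234:262],None,fx=14,fy=14,interpolation=cv2.INTER_CUBIC)
b=cv2.resize(S["pixels"][155:183,268:296],None,fx=14,fy=14,interpolation=cv2.INTER_CUBIC)
o=cv2.convertScaleAbs(np.hstack([a,b])[:,:,::-1],alpha=1.3,beta=-20)
cv2.imwrite("pics/hub.png",o)
```

```text
(no output)
```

View pics/hub.png

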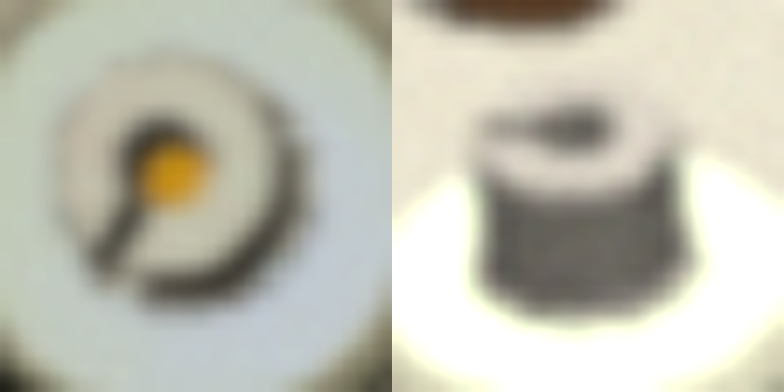

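```bash
cat > hub.py <<'E'
from h import *
import pickle
from scipy.ndimage import map_coordinates
T,S=pickle.load(open("c0.pkl","rb"))
def edges(c,ctr,z,r0,r1,sign,chan=None,angs=np.radians(np.arange(0,360,6))):
    im=cv2.GaussianBlur(c["pixels"],(0,0),.6).astype(float)
    im=im.mean(2) if chan is None else chan(im)
    rr=np.arange(r0,r1,.0003);pts=[];st=[]
    for a in angs:
        X=np.c_[ctr[0]+rr*np.cos(a),ctr[1]+rr*np.sin(a),0*rr+z]
        uv=project(c,X);v=map_coordinates(im,[uv[:,1],uv[:,0]],order=3)
        gr=np.gradient(v)*sign;i=gr.argmax();
        if 0<i<len(rr)-1: pts.append(X[i]);st.append(gr[i])
    return np.array(pts),np.array(st)
def robust(p,r=None):
    for _ in range(4):
        q,rms=circ(p,r); e=abs(np.hypot(p[:,0]-q[0],p[:,1]-q[1])-(q[2] if r is None else r)); p=p[e<max(2*rms,.0006)]
    return q,rms,len(p)
rough=tri([T,S],[(234+165/14-.5,208+160/14-.5),(268+(578-392)/14-.5,155+125/14-.5)]);print("rough mouth",rough)
for nm,c in(("T",T),("S",S)):
  for z in(.085,.095,.105):
    c0=plane(c,[(234+166/14-.5,208+162/14-.5)] if nm=="T" else [(268+(578-392)/14-.5,155+125/14-.5)],z)[0]
    for ch,lab,args in ((None,"bore",(.006,.017,1)),(None,"hub",(.018,.034,-1)),(lambda i:i[:,:,0]-i[:,:,2],"hubRB",(.018,.034,-1))):
        p,s=edges(c,c0,z,*args[:2],args[2],ch); k=s>np.percentile(s,30)
        q=robust(p[k]);print(nm,z,lab,q[0].round(4),round(q[1],5),q[2])
E
python3 hub.py
```

```text
rough mouth [0.50405059 0.31465718 0.09548577]
T 0.085 bore [0.5041 0.3162 0.0104] 0.00022 36
T 0.085 hub [0.5021 0.3143 0.0226] 0.00027 35
T 0.085 hubRB [0.5008 0.3127 0.0289] 0.00156 31
T 0.095 bore [0.5029 0.3148 0.0103] 0.00022 36
T 0.095 hub [0.5009 0.3131 0.0226] 0.00023 35
T 0.095 hubRB [0.4994 0.3112 0.0288] 0.00152 32
T 0.105 bore [0.5015 0.3134 0.0102] 0.0002 36
T 0.105 hub [0.4995 0.3117 0.0224] 0.00027 35
T 0.105 hubRB [0.498  0.3098 0.0286] 0.00152 31
S 0.085 bore [0.5073 0.3275 0.0098] 0.0003 40
S 0.085 hub [0.5048 0.3191 0.0205] 0.00047 22
S 0.085 hubRB [0.5098 0.3259 0.0254] 0.00183 25
S 0.095 bore [0.503  0.3141 0.0098] 0.00032 42
S 0.095 hub [0.5005 0.3056 0.0203] 0.0005 22
S 0.095 hubRB [0.5058 0.3128 0.0256] 0.00191 24
S 0.105 bore [0.4987 0.3005 0.0097] 0.00027 40
S 0.105 hub [0.4962 0.2922 0.0201] 0.00047 22
S 0.105 hubRB [0.5004 0.2986 0.0243] 0.00188 24
```

```bash
cat > slot.py <<'E'
from hub import *
print('----')
for nm,c,c0 in(("T",T,(.5029,.3148)),("S",S,(.503,.3141))):
    im=c["pixels"].astype(float).mean(2)
    for r in np.arange(.014,.026,.002):
        a=np.radians(np.arange(90,230,1.));X=np.c_[c0[0]+r*np.cos(a),c0[1]+r*np.sin(a),0*a+.095]
        uv=project(c,X);v=map_coordinates(im,[uv[:,1],uv[:,0]],order=3)
        w=np.clip(np.median(v)-12-v,0,None);i=v.argmin();w[abs(np.arange(len(v))-i)>35]=0
        print(nm,round(r,3),"min",np.degrees(a[i]).round(),"cent",(np.degrees(a)@w/w.sum()).round(1),v.min().round(),np.median(v).round())
E
python3 slot.py|sed -n '/----/,$p'
python3 - <<'E'
from h import *
import pickle
T,S=pickle.load(open("c0.pkl","rb"))
for n,z,uv in(("tape",.01,(327,240)),("bottle",.118,(186,204)),("small(397,156)",.05,(397,156)),("(179,183)",.02,(179,183)),("laptopscreen?",.0,(345,150)),("laptop corner",.02,(370,207)),("laptop corner L",.02,(285,215)),("edge front",0,(330,262)),("box/white380",.08,(379,138))):
    print(n,plane(T,[uv],z)[0].round(3))
E
```

```text
----
T 0.014 min 148.0 cent 147.2 79.0 146.0
T 0.016 min 148.0 cent 148.1 78.0 154.0
T 0.018 min 148.0 cent 148.5 77.0 156.0
T 0.02 min 149.0 cent 148.9 79.0 155.0
T 0.022 min 149.0 cent 148.9 81.0 148.0
T 0.024 min 149.0 cent 148.8 82.0 131.0
S 0.014 min 155.0 cent 154.8 134.0 159.0
S 0.016 min 154.0 cent 153.9 135.0 166.0
S 0.018 min 154.0 cent 153.8 137.0 171.0
S 0.02 min 154.0 cent 153.9 142.0 172.0
S 0.022 min 154.0 cent 153.8 151.0 167.0
S 0.024 min 199.0 cent nan 155.0 164.0
tape [0.445 0.051 0.01 ]
bottle [0.548 0.502 0.118]
small(397,156) [ 0.726 -0.185  0.05 ]
(179,183) [0.636 0.555 0.02 ]
laptopscreen? [ 0.76  -0.012  0.   ]
laptop corner [ 0.556 -0.094  0.02 ]
laptop corner L [0.528 0.192 0.02 ]
edge front [0.372 0.041 0.   ]
box/white380 [ 0.78  -0.121  0.08 ]slot.py:9: RuntimeWarning: invalid value encountered in scalar divide
  print(nm,round(r,3),"min",np.degrees(a[i]).round(),"cent",(np.degrees(a)@w/w.sum()).round(1),v.min().round(),np.median(v).round())
```

```bash
cat > plan.py <<'E'
import sys,numpy as np
from scipy.spatial.transform import Rotation as R
from workcell import readout
s=readout.read_state();q=s["tcp_rot"];M=R.from_quat([q[1],q[2],q[3],q[0]]).as_matrix()
np.set_printoptions(suppress=True)
print("t",round(s["clock"],2),"pos",s["tool_pos"].round(4),"x",M[:,0].round(3),"yaw_y",np.degrees(np.arctan2(M[1,1],M[0,1])).round(2),"q",s["qpos"].round(3),"F",s["force"].round(1),"M",s["moment"].round(2),"op",round(s["opening"],4))
if len(sys.argv)>4:
    t=np.array(sys.argv[1:4],float);yaw=float(sys.argv[4])
    d=(yaw-np.degrees(np.arctan2(M[1,1],M[0,1])))
    d=(d+180)%360-180
    print("offset cm",(M.T@(t-s["tool_pos"])*100).round(2),"turn",(-np.radians(d)).round(3),"or",(-np.radians(d-180*np.sign(d))).round(3))
E
python3 plan.py .5288 -.245 .17 108.3
```

```text
t 0.4 pos [ 0.1296 -0.5345  0.2312] x [-0.  0. -1.] yaw_y -76.38 q [-1.333  0.087  0.176  1.66   0.     1.571] F [ 0.  -0.1  0.5] M [ 0.01  0.03 -0.  ] op 0.0852
offset cm [  6.12 -18.73 -45.62] turn 3.06 or -0.082
```

Call:
jog_arm(increments=[{"hand":6,"offset":[0,-1.5,-3.8],"turn":-0.1},{"hand":6,"offset":[0,-3,-7.6],"turn":-0.2},{"hand":6,"offset":[0,-4.6,-11.4],"turn":-0.3},{"hand":6,"offset":[0,-6.2,-15.2],"turn":-0.4},{"hand":6,"offset":[0,-7.8,-19],"turn":-0.5},{"hand":6,"offset":[0,-9.4,-22.8],"turn":-0.6},{"hand":6,"offset":[0,-10.9,-26.6],"turn":-0.7},{"hand":6,"offset":[0,-12.5,-30.4],"turn":-0.8},{"hand":6,"offset":[0,-14,-34.2],"turn":-0.9},{"hand":6,"offset":[0,-15.6,-38],"turn":-1.0},{"hand":6,"offset":[0,-17.2,-41.8],"turn":-1.1},{"hand":6,"offset":[0,-18.7,-45.6],"turn":-1.2}])

```text
clock: 1.4
tool_pos: [0.5301, -0.2436, 0.2314]
tcp_rot: [0.467, 0.531, 0.467, -0.531]
force: [-0.2, -0.8, -0.2]
opening: 0.06
```

```bash
python3 plan.py .5288 -.245 .17 108.3
```

```text
t 1.4 pos [ 0.5301 -0.2436  0.2314] x [ 0. -0. -1.] yaw_y -7.32 q [-0.431  0.168  0.266  1.668  0.     1.268] F [-0.2 -0.8 -0.2] M [-0.06  0.02  0.02] op 0.06
offset cm [ 6.14 -0.11  0.15] turn -2.018 or 1.124
```

Call:
jog_arm(increments=[{"hand":6,"offset":[0.5,-0.1,0.1],"turn":-0.12},{"hand":6,"offset":[1,-0.1,0.1],"turn":-0.24},{"hand":6,"offset":[1.5,-0.1,0.1],"turn":-0.36},{"hand":6,"offset":[2,-0.1,0.1],"turn":-0.48},{"hand":6,"offset":[2.5,-0.1,0.1],"turn":-0.6},{"hand":6,"offset":[3,-0.1,0.1],"turn":-0.72},{"hand":6,"offset":[3.5,-0.1,0.1],"turn":-0.84},{"hand":6,"offset":[4,-0.1,0.1],"turn":-0.96},{"hand":6,"offset":[4.5,-0.1,0.1],"turn":-1.08},{"hand":6,"offset":[5,-0.1,0.1],"turn":-1.2},{"hand":6,"offset":[5.5,-0.1,0.1],"turn":-1.32},{"hand":6,"offset":[6,-0.1,0.1],"turn":-1.44}])

```text
clock: 2.4
tool_pos: [0.529, -0.2445, 0.1711]
tcp_rot: [0.702, 0.089, 0.701, -0.089]
force: [-0.4, 0.1, 0.7]
opening: 0.06
```

```bash
python3 plan.py .5288 -.245 .13 108.3
```

```text
t 2.4 pos [ 0.529  -0.2445  0.1711] x [ 0.  0. -1.] yaw_y 75.52 q [-0.433  0.151  0.13   1.549  0.    -0.18 ] F [-0.4  0.1  0.7] M [ 0.04  0.02 -0.03] op 0.06
offset cm [ 4.11 -0.06 -0.  ] turn -0.572 or 2.57
```

Call:
jog_arm(increments=[{"hand":5,"offset":[0.8,-0.1,0],"turn":-0.12},{"hand":5,"offset":[1.6,-0.1,0],"turn":-0.24},{"hand":5,"offset":[2.4,-0.1,0],"turn":-0.36},{"hand":5,"offset":[3.2,-0.1,0],"turn":-0.48},{"hand":5,"offset":[4.1,-0.1,0],"turn":-0.57},{"hand":5,"offset":[4.1,-0.1,0],"turn":-0.57}])

```text
clock: 2.9
tool_pos: [0.528, -0.2451, 0.1283]
tcp_rot: [0.697, -0.113, 0.699, 0.114]
force: [0.4, -0.2, -0.2]
opening: 0.0502
```

```bash
python3 plan.py .5288 -.245 .071 108.3
python3 - <<'E'
from h import *
T=capture("top");S=capture("scene")
f=lambda c,x,y:cv2.resize(c["pixels"][y-40:y+40,x-40:x+40,::-1],(390,390),interpolation=cv2.INTER_CUBIC)
cv2.imwrite("pics/pre.png",np.hstack([f(T,417,214),f(S,360,270)]))
E
```

```text
t 2.9 pos [ 0.528  -0.2451  0.1283] x [-0.002  0.001 -1.   ] yaw_y 108.41 q [-0.435  0.151  0.048  1.47   0.    -0.756] F [ 0.4 -0.2 -0.2] M [-0.02 -0.   -0.01] op 0.0502
offset cm [ 5.73 -0.02  0.09] turn 0.002 or -3.14
```

View pics/pre.png

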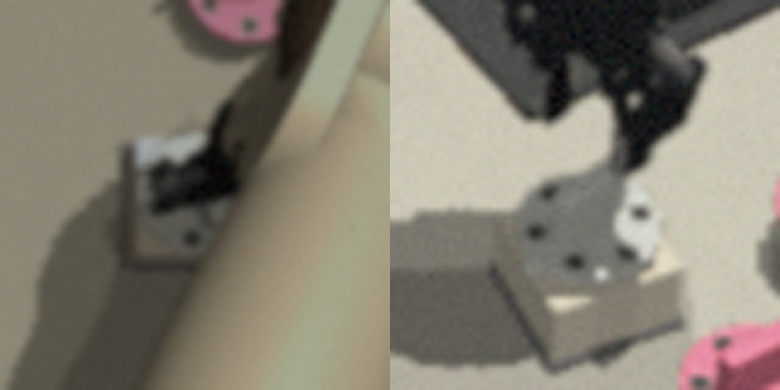

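Call:
jog_arm(increments=[{"hand":5,"offset":[1,0,0.1],"turn":0},{"hand":5,"offset":[2,0,0.1],"turn":0},{"hand":5,"offset":[3,0,0.1],"turn":0},{"hand":5,"offset":[4,0,0.1],"turn":0},{"hand":5,"offset":[5,0,0.1],"turn":0},{"hand":5,"offset":[5.7,0,0.1],"turn":0},{"hand":5,"offset":[5.7,0,0.1],"turn":0}])

```text
clock: 3.58
tool_pos: [0.5286, -0.2446, 0.0708]
tcp_rot: [0.698, -0.11, 0.699, 0.111]
force: [-0.5, 0.9, -0.4]
opening: 0.0498
```

```bash
python3 plan.py .5288 -.245 .071 108.3
```

```text
t 3.58 pos [ 0.5286 -0.2446  0.0708] x [-0.003  0.001 -1.   ] yaw_y 107.98 q [-0.434  0.165 -0.048  1.361  0.    -0.747] F [-0.5  0.9 -0.4] M [-0.01 -0.02  0.03] op 0.0498
offset cm [-0.02 -0.04  0.01] turn -0.006 or 3.136
```

Call:
jog_arm(increments=[{"hand":3,"offset":[0,0,0],"turn":0},{"hand":1,"offset":[0,0,0],"turn":0},{"hand":0.5,"offset":[0,0,0],"turn":0},{"hand":0.5,"offset":[0,0,0],"turn":0},{"hand":0.5,"offset":[0,0,0],"turn":0},{"hand":0.5,"offset":[0,0,0],"turn":0},{"hand":0.5,"offset":[0,0,0],"turn":0}], squeeze=80)

```text
clock: 4.17
tool_pos: [0.5289, -0.2448, 0.0714]
tcp_rot: [0.698, -0.11, 0.699, 0.111]
force: [0.6, -0.7, 4.3]
opening: 0.0125
```

```bash
python3 plan.py .5288 -.245 .071 108.3
```

```text
t 4.17 pos [ 0.5289 -0.2448  0.0714] x [-0.002  0.001 -1.   ] yaw_y 107.98 q [-0.434  0.165 -0.047  1.361  0.    -0.747] F [ 0.6 -0.7  4.3] M [0.01 0.07 0.03] op 0.0125
offset cm [ 0.04 -0.02 -0.02] turn -0.006 or 3.136
```

Call:
jog_arm(increments=[{"hand":0.5,"offset":[-0.5,0,0],"turn":0},{"hand":0.5,"offset":[-1.2,0,0],"turn":0},{"hand":0.5,"offset":[-2.4,0,0],"turn":0},{"hand":0.5,"offset":[-4,0,0],"turn":0},{"hand":0.5,"offset":[-6,0,0],"turn":0},{"hand":0.5,"offset":[-8,0,0],"turn":0},{"hand":0.5,"offset":[-10,0,0],"turn":0},{"hand":0.5,"offset":[-12,0,0],"turn":0},{"hand":0.5,"offset":[-13,0,0],"turn":0},{"hand":0.5,"offset":[-13,0,0],"turn":0}])

```text
clock: 5.0
tool_pos: [0.53, -0.2453, 0.2046]
tcp_rot: [0.699, -0.111, 0.698, 0.11]
force: [1.3, -0.4, -3.3]
opening: 0.0129
```

```bash
python3 plan.py .503 .3145 .18 59.2
python3 - <<'E'
from h import *
T=capture("top");S=capture("scene")
f=lambda c,x,y:cv2.resize(c["pixels"][y-40:y+40,x-40:x+40,::-1],(390,390),interpolation=cv2.INTER_CUBIC)
cv2.imwrite("pics/lift.png",np.hstack([f(T,417,214),f(S,350,250)]))
E
```

```text
t 5.0 pos [ 0.53   -0.2453  0.2046] x [ 0.002 -0.001 -1.   ] yaw_y 107.98 q [-0.434  0.159  0.203  1.613  0.    -0.747] F [ 1.3 -0.4 -3.3] M [-0.03 -0.05  0.01] op 0.0129
offset cm [ 2.41 54.08 14.71] turn 0.851 or -2.29
```

View pics/lift.png

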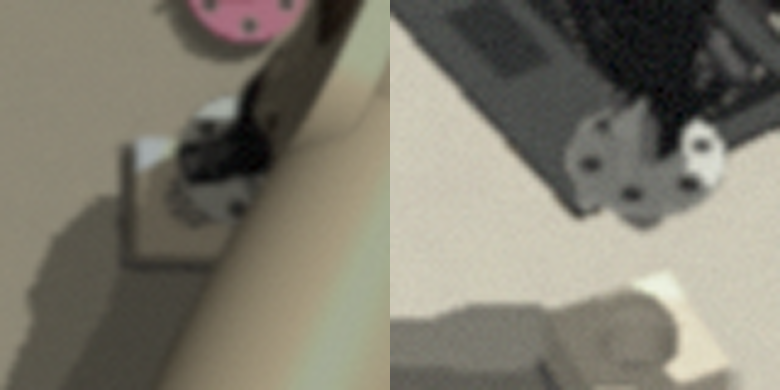

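Call:
jog_arm(increments=[{"hand":0.5,"offset":[0,1,0.3],"turn":0.02},{"hand":0.5,"offset":[0,3,0.8],"turn":0.05},{"hand":0.5,"offset":[0,5.5,1.5],"turn":0.09},{"hand":0.5,"offset":[0,8,2.2],"turn":0.13},{"hand":0.5,"offset":[0,10.5,2.9],"turn":0.17},{"hand":0.5,"offset":[0,13,3.5],"turn":0.21},{"hand":0.5,"offset":[0,15.5,4.2],"turn":0.25},{"hand":0.5,"offset":[0,18,4.9],"turn":0.29},{"hand":0.5,"offset":[0,20.5,5.6],"turn":0.33},{"hand":0.5,"offset":[0,23,6.3],"turn":0.37},{"hand":0.5,"offset":[0,25.5,6.9],"turn":0.41},{"hand":0.5,"offset":[0,28,7.6],"turn":0.45}])

```text
clock: 6.1
tool_pos: [0.5141, 0.046, 0.1998]
tcp_rot: [0.704, 0.049, 0.707, -0.049]
force: [0.0, 0.4, -2.1]
opening: 0.0129
```

```bash
python3 plan.py .503 .3145 .2 59.2
```

```text
t 6.1 pos [0.5141 0.046  0.1998] x [-0.004  0.001 -1.   ] yaw_y 82.08 q [0.089 0.001 0.025 1.6   0.001 0.227] F [ 0.   0.4 -2.1] M [-0.04 -0.03 -0.06] op 0.0129
offset cm [ 0.   26.44 -4.8 ] turn 0.399 or -2.742
```

Call:
jog_arm(increments=[{"hand":0.5,"offset":[0,2.4,-0.4],"turn":0.04},{"hand":0.5,"offset":[0,4.8,-0.9],"turn":0.08},{"hand":0.5,"offset":[0,7.2,-1.3],"turn":0.12},{"hand":0.5,"offset":[0,9.6,-1.7],"turn":0.16},{"hand":0.5,"offset":[0,12,-2.2],"turn":0.2},{"hand":0.5,"offset":[0,14.4,-2.6],"turn":0.24},{"hand":0.5,"offset":[0,16.8,-3.1],"turn":0.28},{"hand":0.5,"offset":[0,19.2,-3.5],"turn":0.32},{"hand":0.5,"offset":[0,21.6,-3.9],"turn":0.36},{"hand":0.5,"offset":[0,24,-4.4],"turn":0.4},{"hand":0.5,"offset":[0,26,-4.7],"turn":0.4},{"hand":0.5,"offset":[0,26.4,-4.8],"turn":0.4}])

```text
clock: 7.1
tool_pos: [0.502, 0.3165, 0.1977]
tcp_rot: [0.679, 0.187, 0.684, -0.188]
force: [-0.1, -0.2, -3.1]
opening: 0.0131
```

```bash
python3 plan.py .503 .3145 .2 59.2;  python3 - <<'E'
from h import *
T=capture("top");S=capture("scene")
f=lambda c,x,y:cv2.resize(c["pixels"][y-36:y+36,x-36:x+36,::-1],(390,390),interpolation=cv2.INTER_CUBIC)
cv2.imwrite("pics/over.png",np.hstack([f(T,248,222),f(S,282,160)]))
print(project(S,[[.503,.3145,.095]]),project(T,[[.503,.3145,.095]]))
E
```

```text
t 7.1 pos [0.502  0.3165 0.1977] x [-0.007 -0.    -1.   ] yaw_y 59.29 q [0.561 0.189 0.224 1.612 0.004 1.097] F [-0.1 -0.2 -3.1] M [-0.03 -0.05 -0.02] op 0.0131
offset cm [-0.23 -0.13  0.19] turn 0.002 or -3.14
[[280.4450721  163.65649484]] [[245.37048929 219.1821813 ]]
```

View pics/over.png

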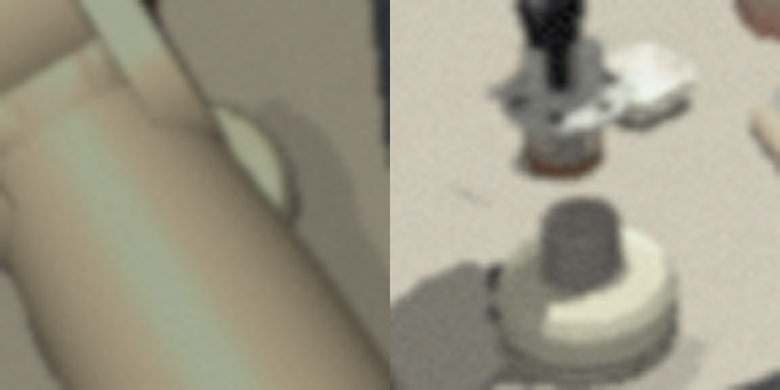

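Call:
jog_arm(increments=[{"hand":0.5,"offset":[0.5,-0.1,0.2],"turn":0},{"hand":0.5,"offset":[1.2,-0.1,0.2],"turn":0},{"hand":0.5,"offset":[2,-0.1,0.2],"turn":0},{"hand":0.5,"offset":[2.8,-0.1,0.2],"turn":0},{"hand":0.5,"offset":[3.4,-0.1,0.2],"turn":0},{"hand":0.5,"offset":[3.4,-0.1,0.2],"turn":0},{"hand":0.5,"offset":[3.4,-0.1,0.2],"turn":0}])

```text
clock: 7.78
tool_pos: [0.503, 0.3123, 0.1638]
tcp_rot: [0.679, 0.186, 0.684, -0.189]
force: [0.2, 0.1, -3.4]
opening: 0.0128
```

```bash
python3 plan.py .503 .3145 .145 59.2;  python3 - <<'E'
from h import *
S=capture("scene")
f=lambda c,x,y:cv2.resize(c["pixels"][y-36:y+36,x-36:x+36,::-1],(500,500),interpolation=cv2.INTER_CUBIC)
cv2.imwrite("pics/desc.png",f(S,282,160))
E
```

```text
t 7.78 pos [0.503  0.3123 0.1638] x [-0.007 -0.001 -1.   ] yaw_y 59.25 q [0.554 0.18  0.149 1.546 0.003 1.091] F [ 0.2  0.1 -3.4] M [-0.05  0.01  0.01] op 0.0128
offset cm [ 1.88  0.2  -0.1 ] turn 0.001 or -3.141
```

View pics/desc.png

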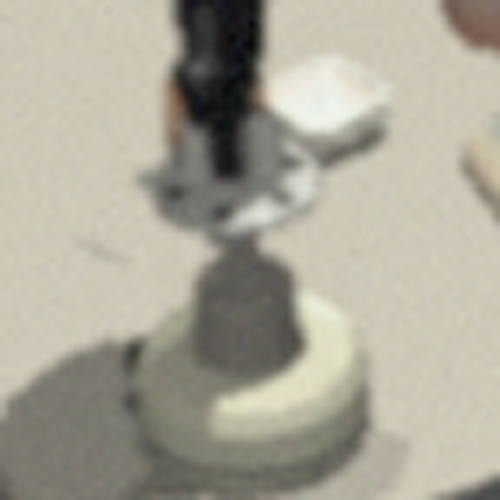

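Call:
jog_arm(increments=[{"hand":0.5,"offset":[0,0.2,-0.1],"turn":0},{"hand":0.5,"offset":[0,0.2,-0.1],"turn":0},{"hand":0.5,"offset":[0.5,0.2,-0.1],"turn":0},{"hand":0.5,"offset":[1,0.2,-0.1],"turn":0},{"hand":0.5,"offset":[1.5,0.2,-0.1],"turn":0},{"hand":0.5,"offset":[1.9,0.2,-0.1],"turn":0},{"hand":0.5,"offset":[1.9,0.2,-0.1],"turn":0}])

```text
clock: 8.42
tool_pos: [0.5032, 0.3147, 0.1441]
tcp_rot: [0.679, 0.186, 0.684, -0.189]
force: [2.0, 1.3, -5.1]
opening: 0.0129
```

```bash
python3 plan.py .503 .3145 .139 59.2
```

```text
t 8.42 pos [0.5032 0.3147 0.1441] x [-0.007 -0.001 -1.   ] yaw_y 59.26 q [0.557 0.183 0.114 1.509 0.003 1.094] F [ 2.   1.3 -5.1] M [ 0.25 -0.59  0.09] op 0.0129
offset cm [ 0.51 -0.03 -0.01] turn 0.001 or -3.141
```

Call:
jog_arm(increments=[{"hand":0.5,"offset":[0.2,0.05,0],"turn":0},{"hand":0.5,"offset":[0.4,0.05,0],"turn":0},{"hand":0.5,"offset":[0.6,0.05,0],"turn":0},{"hand":0.5,"offset":[0.6,0.05,0],"turn":0}])

```text
clock: 8.75
tool_pos: [0.5034, 0.315, 0.1377]
tcp_rot: [0.679, 0.186, 0.684, -0.189]
force: [0.2, -0.4, -4.0]
opening: 0.0126
```

```bash
python3 plan.py .503 .3145 .139 59.2
```

```text
t 8.75 pos [0.5034 0.315  0.1377] x [-0.007 -0.001 -1.   ] yaw_y 59.26 q [0.558 0.184 0.103 1.497 0.003 1.094] F [ 0.2 -0.4 -4. ] M [ 0.07 -0.22 -0.02] op 0.0126
offset cm [-0.13 -0.07 -0.01] turn 0.001 or -3.141
```

Call:
jog_arm(increments=[{"hand":0.5,"offset":[0.2,0,0],"turn":0},{"hand":0.5,"offset":[0.4,0,0],"turn":0},{"hand":0.5,"offset":[0.6,0,0],"turn":0},{"hand":0.5,"offset":[0.6,0,0],"turn":0}])

```text
clock: 9.08
tool_pos: [0.5034, 0.315, 0.1312]
tcp_rot: [0.679, 0.186, 0.684, -0.189]
force: [1.1, 1.1, -4.8]
opening: 0.0128
```

```bash
python3 plan.py .503 .3145 .139 59.2
```

```text
t 9.08 pos [0.5034 0.315  0.1312] x [-0.008 -0.002 -1.   ] yaw_y 59.26 q [0.558 0.184 0.091 1.485 0.003 1.094] F [ 1.1  1.1 -4.8] M [ 0.08 -0.32 -0.01] op 0.0128
offset cm [-0.78 -0.07 -0.01] turn 0.001 or -3.141
```

Call:
jog_arm(increments=[{"hand":0.5,"offset":[0.2,0.02,0],"turn":0},{"hand":0.5,"offset":[0.4,0.02,0],"turn":0},{"hand":0.5,"offset":[0.6,0.02,0],"turn":0},{"hand":0.5,"offset":[0.8,0.02,0],"turn":0},{"hand":0.5,"offset":[1.0,0.02,0],"turn":0},{"hand":0.5,"offset":[1.2,0.02,0],"turn":0},{"hand":0.5,"offset":[1.2,0.02,0],"turn":0}])

```text
clock: 9.67
tool_pos: [0.5035, 0.3153, 0.1195]
tcp_rot: [0.68, 0.186, 0.684, -0.188]
force: [-1.7, -0.8, 6.1]
opening: 0.0132
```

```bash
python3 plan.py .503 .3145 .116 59.2
```

```text
t 9.67 pos [0.5035 0.3153 0.1195] x [-0.007 -0.001 -1.   ] yaw_y 59.26 q [0.558 0.185 0.069 1.461 0.003 1.095] F [-1.7 -0.8  6.1] M [-0.21  0.24 -0.01] op 0.0132
offset cm [ 0.35 -0.09 -0.  ] turn 0.001 or -3.141
```

Call:
jog_arm(increments=[{"hand":0.5,"offset":[0.15,0,0],"turn":0},{"hand":0.5,"offset":[0.3,0,0],"turn":0},{"hand":0.5,"offset":[0.35,0,0],"turn":0},{"hand":0.5,"offset":[0.35,0,0],"turn":0},{"hand":0.5,"offset":[0.35,0,0],"turn":0}])

```text
clock: 10.08
tool_pos: [0.5036, 0.3153, 0.1174]
tcp_rot: [0.68, 0.187, 0.684, -0.188]
force: [-3.0, -2.2, 10.5]
opening: 0.0131
```

```bash
python3 plan.py .503 .3145 .116 59.2
```

```text
t 10.08 pos [0.5036 0.3153 0.1174] x [-0.006 -0.    -1.   ] yaw_y 59.26 q [0.558 0.184 0.064 1.456 0.003 1.095] F [-3.  -2.2 10.5] M [-0.51  0.81 -0.01] op 0.0131
offset cm [ 0.14 -0.1  -0.01] turn 0.001 or -3.141
```

Call:
jog_arm(increments=[{"hand":0.5,"offset":[0.15,0,0],"turn":0},{"hand":0.5,"offset":[0.25,0,0],"turn":0},{"hand":0.5,"offset":[0.25,0,0],"turn":0},{"hand":0.5,"offset":[0.25,0,0],"turn":0},{"hand":0.5,"offset":[0.25,0,0],"turn":0}])

```text
clock: 10.5
tool_pos: [0.5037, 0.3154, 0.1174]
tcp_rot: [0.68, 0.187, 0.683, -0.187]
force: [-5.2, -3.6, 18.1]
opening: 0.0126
```

```bash
python3 plan.py .503 .3145 .116 59.2;  python3 - <<'E'
from h import *
S=capture("scene");import pickle;pickle.dump(S,open("c1.pkl","wb"))
f=lambda c,x,y:cv2.resize(c["pixels"][y-28:y+28,x-28:x+28,::-1],(560,560),interpolation=cv2.INTER_CUBIC)
cv2.imwrite("pics/home.png",f(S,282,170))
E
```

```text
t 10.5 pos [0.5037 0.3154 0.1174] x [-0.004  0.001 -1.   ] yaw_y 59.26 q [0.558 0.182 0.061 1.453 0.003 1.095] F [-5.2 -3.6 18.1] M [-0.97  1.39  0.  ] op 0.0126
offset cm [ 0.14 -0.11 -0.01] turn 0.001 or -3.141
```

View pics/home.png

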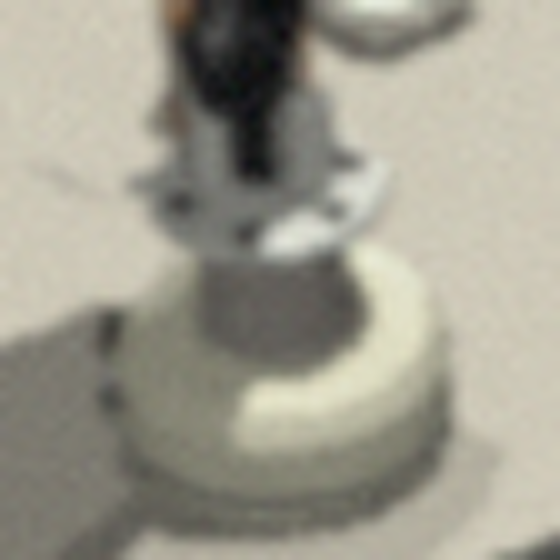

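Call:
jog_arm(increments=[{"hand":0.5,"offset":[0.3,-0.1,-0.05],"turn":0.04},{"hand":0.5,"offset":[0.3,-0.1,-0.05],"turn":0.04},{"hand":0.5,"offset":[0.3,-0.1,-0.05],"turn":-0.04},{"hand":0.5,"offset":[0.3,-0.1,-0.05],"turn":-0.04},{"hand":0.5,"offset":[0.3,-0.1,-0.05],"turn":0},{"hand":0.5,"offset":[0.3,-0.1,-0.05],"turn":0}])

```text
clock: 11.05
tool_pos: [0.5036, 0.3153, 0.1173]
tcp_rot: [0.681, 0.189, 0.682, -0.187]
force: [-2.8, -2.3, 18.0]
opening: 0.0127
```

```bash
python3 plan.py .503 .3145 .116 59.2
```

```text
t 11.05 pos [0.5036 0.3153 0.1173] x [ 0.     0.003 -1.   ] yaw_y 59.13 q [0.558 0.177 0.056 1.448 0.003 1.097] F [-2.8 -2.3 18. ] M [-0.39  0.65  0.04] op 0.0127
offset cm [ 0.13 -0.1  -0.01] turn -0.001 or 3.14
```

Run:
```python
from h import *
import pickle
S=capture("scene")
im=cv2.resize(cv2.cvtColor(S["pixels"],cv2.COLOR_RGB2GRAY),None,fx=8,fy=8,interpolation=cv2.INTER_CUBIC).astype(float)
o=[]
for s in((180,200),(245,238),(338,208)):
    p=((np.array(s)+.5)/10-.5+[254,142]+.5)*8-.5
    r=14
    for _ in range(4):
        yy,xx=np.mgrid[int(p[1])-r:int(p[1])+r+1,int(p[0])-r:int(p[0])+r+1]
        ww=im[yy,xx];ww=np.clip(np.percentile(ww,60)-ww,0,None);ww[(xx-p[0])**2+(yy-p[1])**2>r*r]=0
        p=np.array([(xx*ww).sum(),(yy*ww).sum()])/ww.sum()
    o.append((p+.5)/8-.5)
o=np.array(o);print(o.round(2))
# 4 expected home positions: ring radius 31 mm, hub yaw
for yaw in(-29,-30.5,-32):
  for z in(.109,.111,.113,.115):
    p=plane(S,o,z)[:,:2]
    a=np.degrees(np.arctan2(*(p-[.503,.3141]).T[::-1]))-yaw
    k=(np.round((a-30)/60)*60+30+yaw)
    c=(p-.031*np.c_[np.cos(np.radians(k)),np.sin(np.radians(k))])
    print(yaw,z,c.mean(0).round(4),"spread",np.abs(c-c.mean(0)).max().round(4))
```

```text
[[271.72 161.85]
 [278.08 164.83]
 [286.11 162.17]]
-29 0.109 [0.5028 0.3204] spread 0.0016
-29 0.111 [0.5019 0.3177] spread 0.0017
-29 0.113 [0.5011 0.315 ] spread 0.0017
-29 0.115 [0.5002 0.3122] spread 0.0017
-30.5 0.109 [0.5032 0.3201] spread 0.0023
-30.5 0.111 [0.5024 0.3174] spread 0.0023
-30.5 0.113 [0.5015 0.3147] spread 0.0023
-30.5 0.115 [0.5007 0.312 ] spread 0.0024
-32 0.109 [0.5037 0.3198] spread 0.003
-32 0.111 [0.5029 0.3171] spread 0.003
-32 0.113 [0.502  0.3144] spread 0.003
-32 0.115 [0.5011 0.3117] spread 0.003
```

Call:
jog_arm(increments=[{"hand":0.5,"offset":[0.4,-0.05,-0.05],"turn":0},{"hand":0.5,"offset":[0.6,-0.1,-0.1],"turn":0.04},{"hand":0.5,"offset":[0.6,-0.15,-0.05],"turn":0.06},{"hand":0.5,"offset":[0.6,-0.2,0],"turn":0},{"hand":0.5,"offset":[0.6,-0.2,0.05],"turn":-0.06},{"hand":0.5,"offset":[0.6,-0.15,0],"turn":0},{"hand":0.5,"offset":[0.6,-0.15,0],"turn":0}])

```text
clock: 11.68
tool_pos: [0.5042, 0.3153, 0.1172]
tcp_rot: [0.683, 0.192, 0.68, -0.185]
force: [-6.0, -2.7, 34.1]
opening: 0.0127
```

```bash
python3 plan.py .503 .3145 .116 59.2
```

```text
t 11.68 pos [0.5042 0.3153 0.1172] x [ 0.007  0.008 -1.   ] yaw_y 59.07 q [0.557 0.17  0.047 1.438 0.003 1.097] F [-6.  -2.7 34.1] M [-0.7   1.63  0.1 ] op 0.0127
offset cm [ 0.12 -0.13 -0.06] turn -0.002 or 3.139
```

Call:
jog_arm(increments=[{"hand":0.5,"offset":[-0.2,-0.05,0],"turn":0},{"hand":0.5,"offset":[-0.4,-0.05,0],"turn":0},{"hand":0.5,"offset":[-0.6,-0.05,0],"turn":0},{"hand":0.5,"offset":[-0.8,-0.05,0],"turn":0},{"hand":0.5,"offset":[-0.95,-0.05,0],"turn":0},{"hand":0.5,"offset":[-0.95,-0.05,0],"turn":0},{"hand":0.5,"offset":[-0.95,-0.05,0],"turn":0}])

```text
clock: 12.27
tool_pos: [0.504, 0.315, 0.1264]
tcp_rot: [0.683, 0.192, 0.68, -0.185]
force: [0.2, 1.3, 1.1]
opening: 0.0126
```

```bash
cat > f.py <<'E'
from workcell import readout,capture
import numpy as np
a=[]
for _ in range(5):
    capture("top");s=readout.read_state();a.append([*s["force"],s["tool_pos"][2]])
print(np.mean(a,0).round(4),np.std(a,0).round(4),s["clock"])
E
python3 f.py; python3 plan.py .503 .3145 .116 59.2
```

```text
[0.4003 2.2686 2.2831 0.1264] [5.245e-01 2.239e-01 2.541e-01 1.000e-04] 12.5167
t 12.52 pos [0.5039 0.3149 0.1265] x [ 0.007  0.008 -1.   ] yaw_y 59.08 q [0.557 0.168 0.063 1.456 0.003 1.097] F [1.  2.6 1.9] M [ 0.7  -0.03  0.  ] op 0.0127
offset cm [ 1.05 -0.09 -0.06] turn -0.002 or 3.139
```

Call:
jog_arm(increments=[{"hand":0.5,"offset":[-0.15,-0.05,0],"turn":0},{"hand":0.5,"offset":[-0.15,-0.05,0],"turn":0},{"hand":0.5,"offset":[-0.15,-0.05,0],"turn":0}])

```text
clock: 12.77
tool_pos: [0.5037, 0.3144, 0.128]
tcp_rot: [0.683, 0.192, 0.68, -0.185]
force: [0.4, 2.0, 0.2]
opening: 0.0127
```

```bash
python3 f.py
```

```text
[0.8728 2.1192 1.2167 0.1279] [0.7619 0.6089 0.4225 0.    ] 13.0167
```

Call:
jog_arm(increments=[{"hand":0.5,"offset":[-0.1,0,0],"turn":0},{"hand":0.5,"offset":[-0.1,0,0],"turn":0},{"hand":0.5,"offset":[-0.1,0,0],"turn":0}])

```text
clock: 13.27
tool_pos: [0.5034, 0.314, 0.1285]
tcp_rot: [0.683, 0.192, 0.68, -0.186]
force: [0.0, 0.4, -2.5]
opening: 0.0128
```

```bash
python3 f.py
```

```text
[-2.0000e-04 -3.1040e-01 -2.9533e+00  1.2850e-01] [0.3228 0.1929 0.3343 0.    ] 13.5167
```

Call:
jog_arm(increments=[{"hand":0.5,"offset":[-0.1,0,0],"turn":0},{"hand":0.5,"offset":[-0.1,0,0],"turn":0},{"hand":0.5,"offset":[-0.1,0,0],"turn":0}])

```text
clock: 13.77
tool_pos: [0.5035, 0.3142, 0.1295]
tcp_rot: [0.683, 0.192, 0.68, -0.185]
force: [-0.5, -0.7, -3.2]
opening: 0.0127
```

```bash
python3 f.py; python3 plan.py
```

```text
[-0.0189 -0.101  -3.3476  0.1295] [0.4207 0.2875 0.4933 0.    ] 14.0167
t 14.02 pos [0.5035 0.3142 0.1296] x [ 0.006  0.008 -1.   ] yaw_y 59.07 q [0.556 0.167 0.067 1.462 0.003 1.096] F [ 0.5 -0.3 -2.8] M [-0.06  0.   -0.05] op 0.013
```

Call:
jog_arm(increments=[{"hand":0.5,"offset":[0.3,0,0],"turn":0},{"hand":0.5,"offset":[0.6,0,0],"turn":0},{"hand":0.5,"offset":[0.9,0,0],"turn":0},{"hand":0.5,"offset":[1.2,0,0],"turn":0},{"hand":0.5,"offset":[1.4,0,0],"turn":0},{"hand":0.5,"offset":[1.5,0,0],"turn":0},{"hand":0.5,"offset":[1.5,0,0],"turn":0},{"hand":0.5,"offset":[1.5,0,0],"turn":0}])

```text
clock: 14.68
tool_pos: [0.5039, 0.3145, 0.1173]
tcp_rot: [0.684, 0.193, 0.679, -0.185]
force: [-5.3, -3.7, 19.0]
opening: 0.0131
```

```bash
python3 f.py;python3 plan.py
```

```text
[-4.9931 -3.4068 18.6988  0.1174] [0.3621 0.4388 0.2785 0.    ] 14.9333
t 14.93 pos [0.504  0.3145 0.1174] x [ 0.009  0.009 -1.   ] yaw_y 59.07 q [0.556 0.166 0.043 1.435 0.003 1.096] F [-5.1 -3.9 18.7] M [-0.98  1.35  0.03] op 0.0127
```

Run:
```python
from h import *
S=capture("scene");cv2.imwrite("pics/fin.png",S["pixels"][:,:,::-1])
```

```text
(no output)
```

View pics/fin.png

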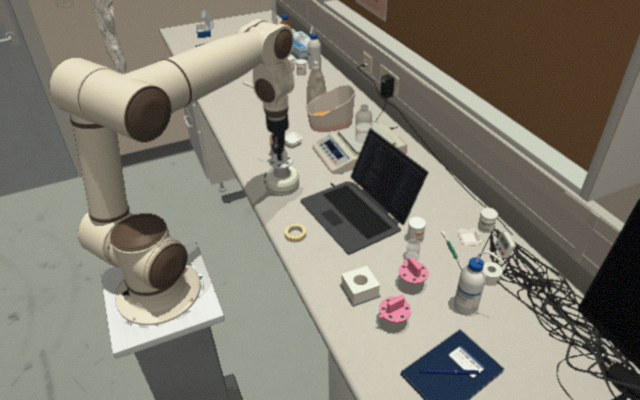

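The stand at (360,285) is empty and the rotor is on the hub at (282,170). The tape roll (295,233) and beaker (413,250) have not moved, and the bottle is hidden behind the gripper.

```bash
python3 -c "
from workcell import close_job,readout
s=readout.read_state();print(s['force'],s['opening'],s['tool_pos'])
print(close_job())"
```

```text
[-6.24022611 -3.96227979 18.60141825] 0.012852530046914716 [0.50395319 0.31452522 0.11732398]
the job is handed in; nothing more can be done
None
```

I lifted the white rotor out of its stand, turned it about 49° to line up with the slot, and pushed it into the hub. The key went in without any searching. I handed the job in at about 15 s of the 48 s, still gripping at 80 N and pressing down with about 19 N.

**Seating:** the rotor came to a hard stop with the tool tip (TCP) at z = 0.1172–0.1174 m. That height was the same from about 10 to 34 N of push, with the rotor wiggled, and again after lifting off and re-inserting. Tool tilt at the end was about 0.013 rad.

**Checks that disagreed:**
- **Tool height:** the height expected from the grasp was about 0.1164 m, and the point where the ejector pin first touched implies 0.116–0.1165 m. Either would leave the shoulder about 1 mm off the hub face and the ejector at about 11 mm, which is inside the limits.
- **Camera height:** a rough estimate from the partly shadowed holes in the rotor's disc gave about 1.5–2 mm high. That could be right at the 2 mm limit, but I trusted the repeatable hard stop more.

**Bystanders:** the tape roll and beaker look unmoved in the last picture. The bottle was hidden behind the gripper, so I could not confirm it by eye, but I saw no unexpected force during the moves near it.

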